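# Seat a lens barrel in the V-block and hold it down

## Task

Pick the black lens barrel up from its grey storage cradle and lay it lengthwise in the raised steel V-block, centred so that it sticks out equally at both ends. Press it down gently but firmly, so that it bears on both sloping sides of the V with clearly more than its own weight, without ramming it, and finish while still holding it pressed there: do not back away. Leave the bottle, the slide box and the screwdriver where they are.

Things in the scene. Friction and masses are not known exactly. Their poses are not given: they have to be found in the camera images.
- barrel: Black cylindrical lens barrel, 36 mm diameter, 124 mm long, about 0.14 to 0.26 kg, glass discs in both ends; both ends alike. Origin at its centre, on the axis; its x axis runs along the barrel, y and z turn as it rolls. It starts lying level on the cradle, axis 38 mm above the bench.
- cradle: Fixed grey plastic storage cradle, base plate 130 x 80 x 6 mm, with two crossbars (14 mm wide, at x = -48 and +48 mm, top 20 mm above the bench) on which the barrel lies along the cradle's x axis between low nibs (top 28 mm above the bench, 34 mm apart). Between the crossbars are 82 mm free above the base plate for fingers. Origin at the centre of its underside, z up.
- vstand: Fixed V-block stand: aluminium base plate 110 x 90 x 12 mm carrying two steel pillars (each 20 mm long in x, 62 mm wide in y, centred at x = -40 and +40 mm), each with a 90 degree V notch open upwards, both in line along the stand's x axis. Vertex of the V 70 mm, top of the pillars 91 mm above the bench. Between the pillars 60 mm are free (down to the base plate) for fingers that hold the barrel by its middle. Origin at the centre of the underside, z up.
- v_seat (a point): Where the barrel's centre lies when seated: midway between the pillars, 95.5 mm above the bench (25.5 mm above the V's vertex). Fixed to the stand; x along the V, y across it to the left side, z up.
- flank_left: The two sloping steel faces of the V on the +y side (one on each pillar), rising at 45 degrees towards +y, rigid. Same origin and axes as the stand.
- flank_right: The two sloping steel faces of the V on the -y side (one on each pillar), rising at 45 degrees towards -y, rigid. Same origin and axes as the stand.
- bottle: Small white bottle standing on the bench, 40 mm diameter, 75 mm high, loose bystander. Origin at the centre of its underside.
- slide_box: Closed grey slide box, 85 x 45 x 32 mm, loose bystander. Origin at the centre of its underside.
- driver: Screwdriver with black handle, 130 mm long, 26 mm high, lying on the bench, loose bystander. Origin under its middle; it lies along its x axis.
Not all that is in view belongs to the job. Of the things like the vstand, leave any that is blue, brown or orange; of the rest the smaller one is meant.

How it is judged (in metres and radians):
On the way, in this order (a step that is already met when the one before it is completed fails the run):
1. the barrel is lifted clear of the cradle (height (world z) of barrel above 0.06 m and contact force between barrel and cradle below 0.05 N), for 0.2 s.
2. the barrel lies in the V, touching both sloping sides (x of barrel in the frame of v_seat between -0.01 and 0.01 m and y of barrel in the frame of v_seat between -0.003 and 0.003 m and z of barrel in the frame of v_seat between -0.003 and 0.003 m and angle between the x axis of barrel and the x axis of v_seat, either way round below 0.06 rad and contact force between barrel and flank_left above 0.3 N and contact force between barrel and flank_right above 0.3 N), for 0.1 s.
At the end, for the whole second after the job is handed in: Barrel seated: its centre within 10 mm of the seat along the V, 3 mm across and in height, its axis within 0.06 rad of the V's; more than 3 N on each side of the V (its weight alone gives under 2 N); the fingers still hold or press it with over 2 N; it is still (x of barrel in the frame of v_seat between -0.01 and 0.01 m and y of barrel in the frame of v_seat between -0.003 and 0.003 m and z of barrel in the frame of v_seat between -0.003 and 0.003 m and angle between the x axis of barrel and the x axis of v_seat, either way round below 0.06 rad and contact force between barrel and flank_left above 3 N and contact force between barrel and flank_right above 3 N and contact force between the fingers and barrel above 2 N and linear speed of barrel below 0.02 m/s); the arm keeps its last pose, push and grip.
It fails at once if the barrel is rammed into the V (over 60 N on one side) (contact force between barrel and flank_left above 60 N or contact force between barrel and flank_right above 60 N).
It fails at once if a bystander is pushed more than 30 mm away (distance of any of bottle, slide_box, driver from where it was at the start of the episode above 0.03 m).
It also fails if it takes over 48 s, if anything falls off the work surface, if the arm or the gripper's body presses on something with over 40 N, if the wrist force passes 120 N, or if a joint passes its speed limit or range.

## Robot

A 6-joint arm with a two-finger parallel gripper is mounted at the origin on the work surface. World frame = base frame: x ahead of the robot, y to its left, z up, the work surface at z = 0. Lengths are in m, angles in degrees, forces in N, time in s.
With the tool pointing down it reaches from about 0.25 to 0.725 m from the base axis. Payload 9.7 kg.
Tool frame: the origin (TCP) lies at the centre of the arm's flange, where the gripper is bolted on; the fingertips stand 173 mm ahead of it and the grasp point (between the pads) lies bot.grip_depth ahead of it (bot.grip_depth is the distance from the TCP to the grasp point, in m); z points along the fingers, y is the direction in which the jaws open and shut (so a half turn about z gives the same grasp; the last joint's range is limited). The gripper opens to 85 mm and grips with 20 to 120 N. Pads are 22 mm wide; open, the fingers measure 114 mm over their backs; the gripper's body (76 mm by 85 mm) begins 54 mm behind the grasp point. The pads swing forward as they close: fully open they stand 13 mm farther back than shut.
Start: joints at [-71.849, 4.979, 10.078, 95.1, 0, 90], TCP at [0.171, -0.523, 0.405] pointing down, gripper open.
Joint ranges: [-179.16, 179.16], [-48.56, 103.87], [-65.8, 70.77], [-126.05, 130.52], [-82.76, 87.17], [-180, 180]. Speed limits (degrees/s): [127.2, 127.2, 147.25, 180, 180, 180].

## Interface

Orientations are given as [roll, pitch, yaw] about the fixed x, y, z axes, in that order (R = Rz(yaw) Ry(pitch) Rx(roll)).
In Python, from workcell import status, viewer, bot gives the robot as it stands. The module is installed in compiled form; this text tells all that it offers.
- The arm moves only by the tool move_arm, never from a script. Its argument "commands" is a list of rows, each an object with "claw": the gripper's target within -1 to 1 (fully open at 1, half-way at 0, shut at -1); "travel": the shift along the tool's x, y, z in cm, a list of three; "turn": the turn about the tool's z in degrees. A call has 1 to 5 rows; each row shifts and turns the commanded pose from where the row before left it, along the tool's axes as they then stand; what a row does not reach is not made up. A row lasts 1/12 s, in which the tool goes at most 41.7 mm and 7.16 degrees, less where a joint would pass 70% of its speed; a pose out of reach is approached as far as the arm can. A call is refused whole if a number of a shift passes 4.17 or a number of a turn 7.16, either way. A call with a gripper value outside its range is refused whole. The fingers move at their own pace and stop on an object; "squeeze" is the grip in N (left out, the last holds). Time passes only in rows, so rows that do not move let the fingers close. It gives the time, the measured TCP pose, the force and the opening at its end, in the units of the state.
- status.get_obs(): the state, without advancing time (a new reading comes with each control period).
- viewer.camera(name): name is "scene" or "top" or "wrist"; returns the picture (420x560x3 uint8, blue, green, red); there is no depth.
- viewer.camera_params(name): a dict with "camera_matrix" (3x3 intrinsics, pixels), "xyz" and "rotation" of the camera in the world. Camera axes: x right, y up, looking along -z (the intrinsics and any distortion apply to the point x, -y, -z); pixel columns grow to the right and rows downward; lengths in m; the calibration is good to about 2 mm. A picture is of the moment at which its call begins: read the wrist's pose just before it. camera_params takes no time and is no camera call; for the wrist camera it gives the pose at the moment of the call.
- bot.job_done(): hands the job in, once; it reports no verdict.
The state is a dict: "time": time; "q": joint angles; "qd": joint speeds; "joint_efforts": joint torques, N m; "ee_pos": TCP position; "tcp_rot": TCP orientation; "wrist_force": force on the tool from outside, world axes, zero at the start; "torque": the same for the moment, N m; "opening": finger opening in m.
Only numpy, scipy, OpenCV 4.12 (cv2) and the standard library are available. Lean on these libraries where they do the work, as an engineer would, in place of code of your own. Each camera call takes 0.05 s, during which the arm holds its last target.

## Working session

There is one attempt and no reset: what is moved stays moved. The work goes in short steps, Python scripts to look and compute and a tool call to move; the robot and the scene stay as the last step left them, time stands still between calls to the robot, and variables do not carry over. Pictures are saved under pics/ and viewed, and the job is handed in when it is done.

Besides the shell and the picture viewer there is one more tool, called after "Emit:" in YAML: its name, and indented under it one key for each argument. move_arm: Moves the arm, as the interface text tells. Its arguments: {"type":"object","properties":{"commands":{"type":"array"},"squeeze":{"type":"number"}},"required":["commands"]}

```bash
mkdir -p pics
python3 - <<'E'
from workcell import status, viewer, bot
import cv2
print(status.get_obs()); print(bot.grip_depth)
for n in ("scene","top"):
    p=viewer.camera_params(n); print(n,p)
    cv2.imwrite(f"pics/{n}0.png",viewer.camera(n))
E
```

```text
{'time': 0.0, 'q': array([-7.18492946e+01,  5.01087554e+00,  1.00318428e+01,  9.50990515e+01,
       -1.11695071e-03,  8.99997079e+01]), 'qd': array([ 0.1167413 , -0.05389454,  0.04293913, -0.05350849,  0.0695132 ,
       -0.05619278]), 'joint_efforts': array([-1.91690699e-03, -5.20390534e+01,  4.64798641e+01,  1.66066614e-02,
       -1.09431796e-04, -1.66095055e-05]), 'ee_pos': array([ 0.17133086, -0.52262774,  0.40396167]), 'tcp_rot': array([-1.79921916e+02,  1.11655156e-03,  1.81509991e+01]), 'wrist_force': array([-0.29436404,  0.4321438 , -0.16058964]), 'torque': array([ 0.03422588,  0.03890004, -0.04306161]), 'opening': 0.08523284654107771}
0.1547
scene {'camera_matrix': array([[476.31619179,   0.        , 276.85928945],
       [  0.        , 476.31619179, 209.27642444],
       [  0.        ,   0.        ,   1.        ]]), 'xyz': array([1.26894381, 0.92251537, 0.95739311]), 'rotation': array([ 52.36139912,   0.41681092, 135.68051256])}
top {'camera_matrix': array([[437.64344436,   0.        , 277.45425021],
       [  0.        , 437.64344436, 206.59028151],
       [  0.        ,   0.        ,   1.        ]]), 'xyz': array([0.44916362, 0.11662976, 1.0427916 ]), 'rotation': array([  4.28098634,  -1.42744596, -91.43734913])}
```

View pics/scene0.png

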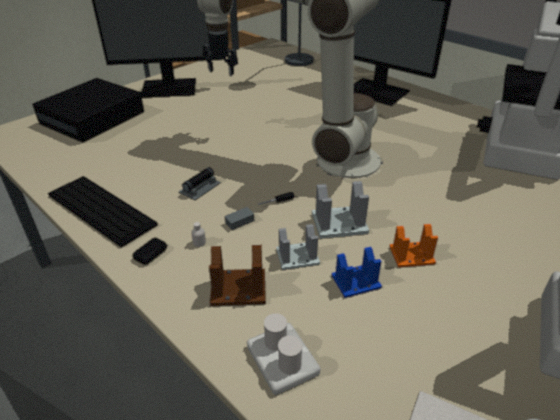

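View pics/top0.png

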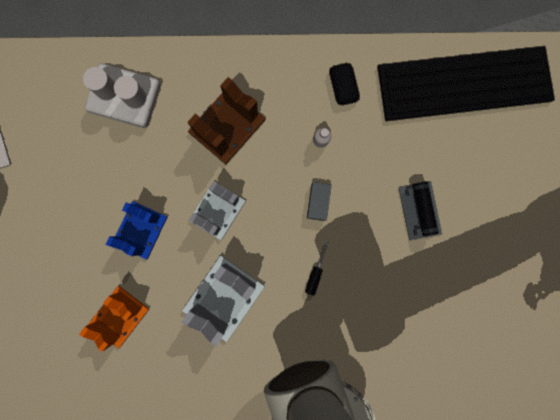

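Things that could be taken for the V-block stand, by pixel in the top view:
- brown (226,120)
- blue (137,230)
- orange (115,320)
- large grey (223,300)
- small grey (217,210), which is my choice

For the barrel, the black things are the mouse (344,84), the screwdriver handle (314,280), the keyboard (465,82) and the cylinder on the cradle (425,208). I choose the cylinder.

```bash
cat > h.py <<'E'
import numpy as np, cv2
from scipy.spatial.transform import Rotation as R
def ray(p,u,v):
    K=p["camera_matrix"]; d=np.array([(u-K[0,2])/K[0,0],-(v-K[1,2])/K[1,1],-1.])
    return R.from_euler('xyz',p["rotation"],degrees=True).apply(d)
def hit(p,u,v,z):
    d=ray(p,u,v); o=np.array(p["xyz"]); return o+d*(z-o[2])/d[2]
def proj(p,X):
    c=R.from_euler('xyz',p["rotation"],degrees=True).inv().apply(np.atleast_2d(X)-p["xyz"]); K=p["camera_matrix"]
    return np.c_[K[0,2]+K[0,0]*c[:,0]/-c[:,2], K[1,2]+K[1,1]*c[:,1]/c[:,2]]
def crop(im,u0,v0,u1,v1,s):
    return cv2.resize(im[v0:v1,u0:u1],None,fx=s,fy=s,interpolation=cv2.INTER_CUBIC)
E
python3 - <<'E'
from h import *
t=cv2.imread("pics/top0.png")
a=crop(t,180,170,260,250,5)
b=crop(t,385,165,465,245,5)
cv2.imwrite("pics/c0.png",np.hstack([a,b]))
E
```

```text
(no output)
```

View pics/c0.png

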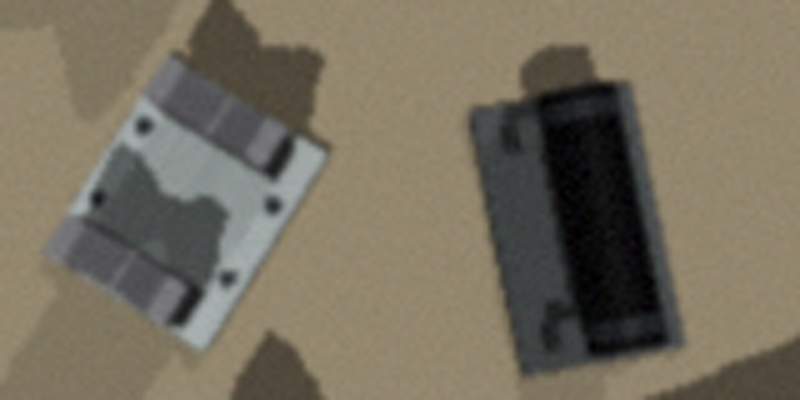

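Run:
```python
from h import *
from workcell import viewer
p=viewer.camera_params("top")
f=lambda x,y,z,ox,oy:hit(p,ox+(x-.0)/5,oy+y/5,z)
print("base corners",f(330,150,.012,180,170),f(203,350,.012,180,170),np.linalg.norm(f(330,150,.012,180,170)-f(203,350,.012,180,170)))
a=[f(x,y,.091,180,170) for x,y in((172,52),(272,178),(45,250),(178,325),(145,92))]
print("pillar tops",a)
b=[f(x-400,y,.038,385,165) for x,y in((540,95),(632,85),(588,355),(665,345))]
e1=(b[0]+b[1])/2;e2=(b[2]+b[3])/2
print("barrel",b,e1,e2,(e1+e2)/2,np.linalg.norm(e1-e2),np.degrees(np.arctan2(*(e1-e2)[1::-1])))
print(proj(p,[.45,.1166,0]))
w=viewer.camera_params("wrist");print(w)
```

```text
base corners [0.54300428 0.162893   0.012     ] [0.45034438 0.22412269 0.012     ] 0.1110627363778611
pillar tops [array([0.58034241, 0.22737788, 0.091     ]), array([0.52415374, 0.18479323, 0.091     ]), array([0.49515265, 0.28343311, 0.091     ]), array([0.46130978, 0.22650036, 0.091     ]), array([0.56303245, 0.23935988, 0.091     ])]
barrel [array([ 0.56918278, -0.22745892,  0.038     ]), array([ 0.572928 , -0.2709598,  0.038    ]), array([ 0.44783884, -0.24396333,  0.038     ]), array([ 0.45155652, -0.28011717,  0.038     ])] [ 0.57105539 -0.24920936  0.038     ] [ 0.44969768 -0.26204025  0.038     ] [ 0.51037654 -0.25562481  0.038     ] 0.1220341100546027 6.0353381890952
[[266.52254403 238.99753259]]
{'camera_matrix': array([[312.97443368,   0.        , 283.27138817],
       [  0.        , 312.97443368, 208.93898362],
       [  0.        ,   0.        ,   1.        ]]), 'xyz': array([ 0.25180074, -0.49657731,  0.37178105]), 'rotation': array([-18.99713603,   0.07889316, -71.85303395])}
```

Emit:
move_arm:
  commands:
    - {"claw": 1, "travel": [0, 0, 0], "turn": 6}
    - {"claw": 1, "travel": [0, 0, 0], "turn": 6}
    - {"claw": 1, "travel": [3.3, -2.1, 0], "turn": 0}
    - {"claw": 1, "travel": [3.3, -2.1, 0], "turn": 0}
    - {"claw": 1, "travel": [3.3, -2.1, 0], "turn": 0}

```text
time: 0.52
ee_pos: [0.2635, -0.4487, 0.4042]
tcp_rot: [-180.0, 0.0, 6.0]
wrist_force: [1.4, -0.2, -0.1]
opening: 0.0851
```

Emit:
move_arm:
  commands:
    - {"claw": 1, "travel": [3.3, -2.1, 0], "turn": 0}
    - {"claw": 1, "travel": [3.3, -2.1, 0], "turn": 0}
    - {"claw": 1, "travel": [3.3, -2.1, 0], "turn": 0}
    - {"claw": 1, "travel": [3.3, -2.1, 0], "turn": 0}
    - {"claw": 1, "travel": [3.3, -2.1, 0], "turn": 0}

```text
time: 0.93
ee_pos: [0.417, -0.3258, 0.4045]
tcp_rot: [-180.0, 0.0, 6.1]
wrist_force: [1.3, -0.7, -1.0]
opening: 0.0854
```

Emit:
move_arm:
  commands:
    - {"claw": 1, "travel": [3.3, -2.0, 1], "turn": 0}
    - {"claw": 1, "travel": [3.3, -2.0, 1], "turn": 0}
    - {"claw": 1, "travel": [0, 0, 1], "turn": 0}
    - {"claw": 1, "travel": [0, 0, 1], "turn": 0}
    - {"claw": 1, "travel": [0, 0, 0], "turn": 0}

```text
time: 1.35
ee_pos: [0.4769, -0.2803, 0.3621]
tcp_rot: [-179.9, 0.2, 6.2]
wrist_force: [-0.3, -0.1, -0.1]
opening: 0.0854
```

Run:
```python
from h import *
from workcell import status,viewer
import pickle
for k in("time","ee_pos","tcp_rot","q","qd"):print(k,status.get_obs()[k])
p=viewer.camera_params("wrist"); im=viewer.camera("wrist")
pickle.dump(p,open("w1.pkl","wb")); cv2.imwrite("pics/w1.png",im)
```

```text
time 1.35
ee_pos [ 0.47686327 -0.28033263  0.36208183]
tcp_rot [-179.88180841    0.18482315    6.19115535]
q [-3.04467876e+01  4.85786291e+00  5.22118229e+00  9.05821571e+01
 -1.54544520e-02  1.43362277e+02]
qd [-1.55465807 -0.88763183  2.0473719   2.01093425 -0.03515314  0.04672785]
```

View pics/w1.png

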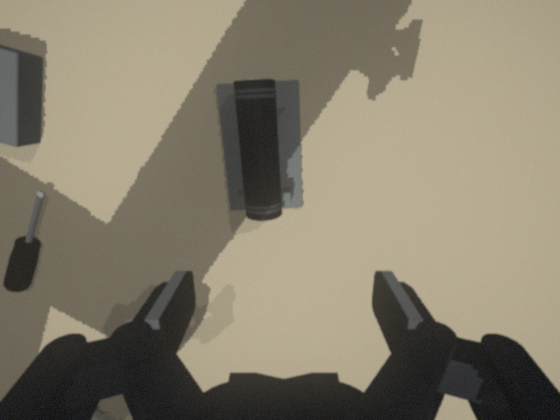

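Run:
```python
from h import *
import pickle
p=pickle.load(open("w1.pkl","rb"))
im=crop(cv2.imread("pics/w1.png"),200,65,320,235,4)
im=cv2.convertScaleAbs(im,alpha=1.8,beta=20)
def draw(c,yaw,z):
    d=np.array([np.cos(np.radians(yaw)),np.sin(np.radians(yaw)),0]);n=np.array([-d[1],d[0],0])
    c=np.array([*c,z])
    t=np.linspace(0,2*np.pi,24)
    for s in(-.062,.062):
        P=proj(p,np.array([c+d*s+.018*(np.cos(a)*n+np.sin(a)*np.array([0,0,1])) for a in t]))
        cv2.polylines(im,[((P-[200,65])*4).astype(int)],True,(0,255,255),1)
draw((.5104,-.2556),6.0,.038)
cv2.imwrite("pics/c1.png",im)
```

```text
(no output)
```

View pics/c1.png

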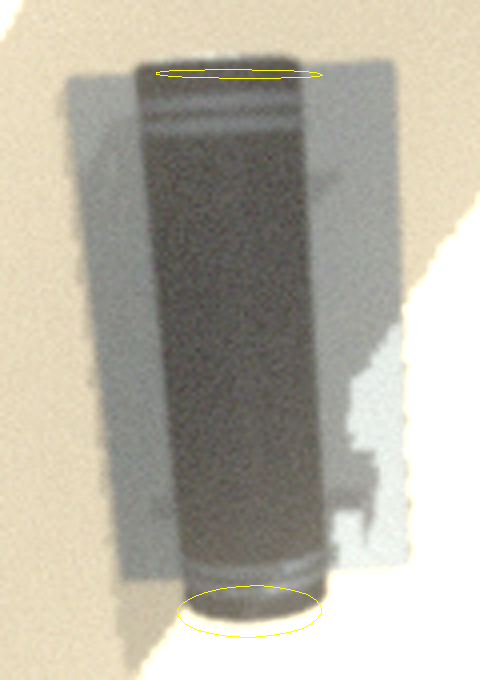

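Run:
```python
from h import *
import pickle
from scipy.optimize import least_squares
p=pickle.load(open("w1.pkl","rb"))
# silhouette corner pixels crop/4
obs=dict(fl=(136,75),fr=(300,75),nl=(183,580),nr=(328,575),top=(220,57),bot=(252,618))
o=lambda k:np.array(obs[k])/4+[200,65]
t=np.linspace(0,2*np.pi,120)
def rings(x):
    c=np.array([x[0],x[1],.038]);d=np.array([np.cos(x[2]),np.sin(x[2]),0]);n=np.array([-d[1],d[0],0])
    return [proj(p,np.array([c+d*s+.018*(np.cos(a)*n+np.sin(a)*np.array([0,0,1])) for a in t])) for s in(.062,-.062)]
def res(x):
    F,N=rings(x)
    mid=lambda A:(A[:,0].min(),A[:,0].max())
    return [mid(F)[0]-o('fl')[0],mid(F)[1]-o('fr')[0],mid(N)[0]-o('nl')[0],mid(N)[1]-o('nr')[0],F[:,1].min()-o('top')[1],N[:,1].max()-o('bot')[1]]
s=least_squares(res,[.51,-.255,.1]);print(s.x,np.degrees(s.x[2]),s.fun)
```

```text
[ 0.51337874 -0.25374639  0.15201356] 8.709735360492461 [-0.40173997  0.4756232  -0.07189032 -0.01007422 -1.24564752  1.68161743]
```

Emit:
move_arm:
  commands:
    - {"claw": 1, "travel": [0, 0, 0], "turn": -2.5}
    - {"claw": 1, "travel": [2, -1.0, 2], "turn": 0}
    - {"claw": 1, "travel": [2, -1.1, 2], "turn": 0}
    - {"claw": 1, "travel": [0, 0, 2], "turn": 0}
    - {"claw": 1, "travel": [0, 0, 0], "turn": 0}

```text
time: 1.82
ee_pos: [0.5126, -0.254, 0.3014]
tcp_rot: [-179.8, 0.2, 8.6]
wrist_force: [-0.9, -0.2, -1.0]
opening: 0.0852
```

```bash
cat > snap.py <<'E'
from h import *
from workcell import status,viewer
import pickle,sys
for k in("time","ee_pos","tcp_rot","wrist_force","opening"):print(k,status.get_obs()[k])
p=viewer.camera_params("wrist"); im=viewer.camera("wrist")
n=sys.argv[1]
pickle.dump(p,open(n+".pkl","wb")); cv2.imwrite(f"pics/{n}.png",im)
E
python3 snap.py w2
```

```text
time 1.8167
ee_pos [ 0.51264603 -0.25401266  0.30138216]
tcp_rot [-179.84737555    0.23162746    8.6068149 ]
wrist_force [-0.94770798 -0.24588794 -0.95304274]
opening 0.08521932775891813
```

View pics/w2.png

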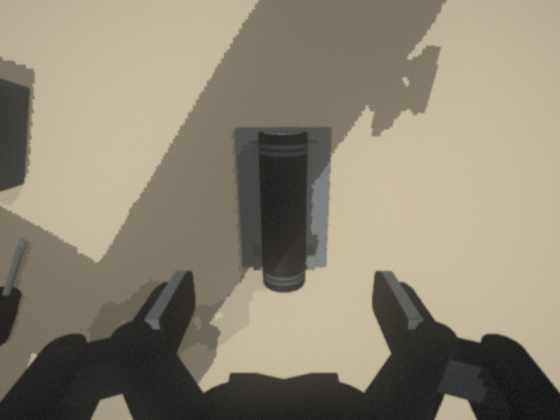

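The barrel is aligned and sits midway between the fingers (axis at u≈283, fingers at 192 and 375). I'll descend now.

Emit:
move_arm:
  commands:
    - {"claw": 1, "travel": [0, 0, 3], "turn": 0}
    - {"claw": 1, "travel": [0, 0, 3], "turn": 0}
    - {"claw": 1, "travel": [0, 0, 3], "turn": 0}
    - {"claw": 1, "travel": [0, 0, 1.8], "turn": 0}
    - {"claw": 1, "travel": [0, 0, 0], "turn": 0}

```text
time: 2.28
ee_pos: [0.5119, -0.2544, 0.1945]
tcp_rot: [-179.9, 0.2, 8.5]
wrist_force: [-0.4, 0.3, -0.5]
opening: 0.0858
```

```bash
python3 snap.py w3
```

```text
time 2.2833
ee_pos [ 0.51191351 -0.25443221  0.19453479]
tcp_rot [-179.86812108    0.20224106    8.54187978]
wrist_force [-0.39869244  0.34270016 -0.47165201]
opening 0.08577105261141867
```

View pics/w3.png

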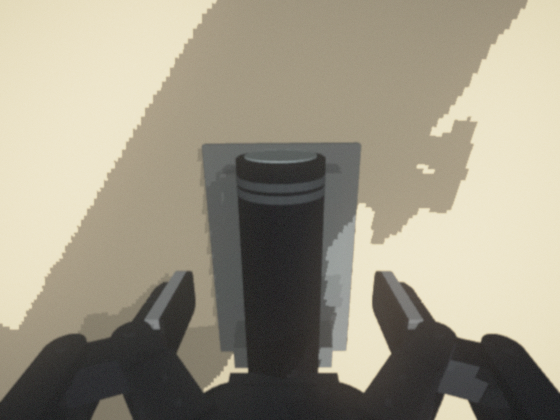

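Emit:
move_arm:
  commands:
    - {"claw": -1, "travel": [0, 0, 0], "turn": 0}
    - {"claw": -1, "travel": [0, 0, 0], "turn": 0}
    - {"claw": -1, "travel": [0, 0, 0], "turn": 0}
    - {"claw": -1, "travel": [0, 0, 0], "turn": 0}
    - {"claw": -1, "travel": [0, 0, 0], "turn": 0}
  squeeze: 60

```text
time: 2.75
ee_pos: [0.5139, -0.2539, 0.1984]
tcp_rot: [179.9, -0.1, 8.7]
wrist_force: [-1.0, 0.4, 6.3]
opening: 0.0344
```

Emit:
move_arm:
  commands:
    - {"claw": -1, "travel": [0, 0, 0], "turn": 0}
    - {"claw": -1, "travel": [0, 0, 0], "turn": 0}
    - {"claw": -1, "travel": [0, 0, 0], "turn": 0}
    - {"claw": -1, "travel": [0, 0, 0], "turn": 0}
    - {"claw": -1, "travel": [0, 0, 0], "turn": 0}

```text
time: 3.17
ee_pos: [0.5139, -0.2539, 0.1984]
tcp_rot: [179.9, -0.1, 8.7]
wrist_force: [-0.4, 0.1, 6.7]
opening: 0.0343
```

```bash
python3 snap.py w4; python3 -c "
from h import *
cv2.imwrite('pics/c4.png',cv2.convertScaleAbs(crop(cv2.imread('pics/w4.png'),190,130,390,400,2.2),alpha=1.8,beta=20))"
```

```text
time 3.1667
ee_pos [ 0.51392483 -0.25389896  0.19841449]
tcp_rot [ 1.79907195e+02 -1.05897692e-01  8.65483261e+00]
wrist_force [-0.40387612  0.08344935  6.68922271]
opening 0.034272909862506355
```

View pics/c4.png

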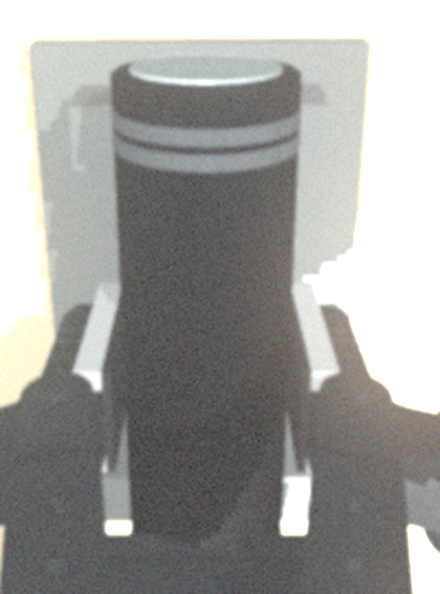

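Emit:
move_arm:
  commands:
    - {"claw": -1, "travel": [0, 0, -0.5], "turn": 0}
    - {"claw": -1, "travel": [0, 0, -1], "turn": 0}
    - {"claw": -1, "travel": [0, 0, -2], "turn": 0}
    - {"claw": -1, "travel": [0, 0, -2], "turn": 0}
    - {"claw": -1, "travel": [0, 0, 0], "turn": 0}

```text
time: 3.63
ee_pos: [0.5143, -0.254, 0.2565]
tcp_rot: [179.8, -0.3, 8.7]
wrist_force: [0.1, -0.7, -1.2]
opening: 0.0343
```

Emit:
move_arm:
  commands:
    - {"claw": -1, "travel": [0, 0, -4], "turn": 0}
    - {"claw": -1, "travel": [0, 0, -4], "turn": 0}
    - {"claw": -1, "travel": [0, 0, -3], "turn": 0}
    - {"claw": -1, "travel": [0, 0, 0], "turn": 0}
    - {"claw": -1, "travel": [0, 0, 0], "turn": 0}

```text
time: 4.05
ee_pos: [0.5138, -0.2538, 0.3632]
tcp_rot: [179.9, -0.1, 8.7]
wrist_force: [-0.4, 0.6, -1.9]
opening: 0.0342
```

```bash
python3 snap.py w5; python3 -c "
from h import *
from workcell import viewer
a=cv2.convertScaleAbs(crop(cv2.imread('pics/w5.png'),190,130,390,400,2.0),alpha=1.8,beta=20)
s=viewer.camera('scene');cv2.imwrite('pics/s5.png',s)
b=crop(s,110,90,260,270,3.0);
cv2.imwrite('pics/c5.png',np.hstack([a[:540,:350],b[:540]]))"
```

```text
time 4.05
ee_pos [ 0.51382197 -0.25377524  0.36324403]
tcp_rot [ 1.79898613e+02 -1.48013965e-01  8.65703985e+00]
wrist_force [-0.36218169  0.6050902  -1.93310048]
opening 0.034171100678161606
```

View pics/c5.png

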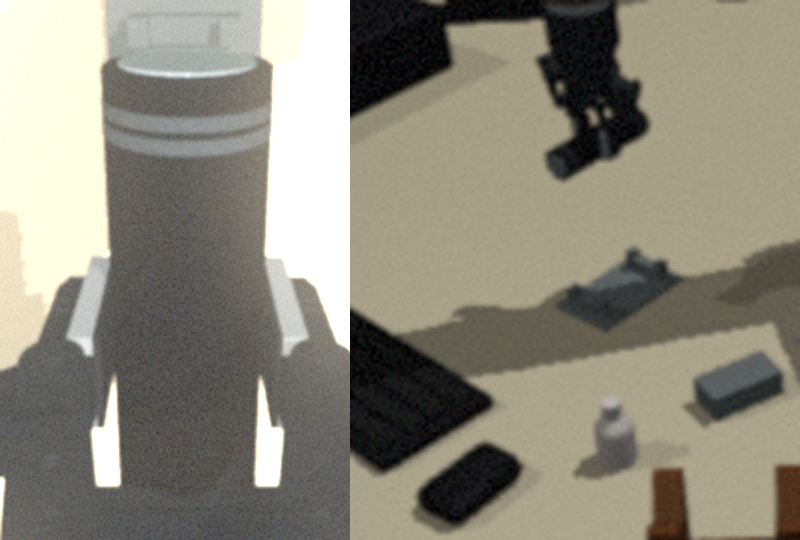

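Emit:
move_arm:
  commands:
    - {"claw": -1, "travel": [0, 0, 0], "turn": -7}
    - {"claw": -1, "travel": [0, 0, 0], "turn": -7}
    - {"claw": -1, "travel": [0, 0, 0], "turn": -7}
    - {"claw": -1, "travel": [0, 0, 0], "turn": -7}
    - {"claw": -1, "travel": [0, 0, 0], "turn": -7}

```text
time: 4.57
ee_pos: [0.5134, -0.2536, 0.3593]
tcp_rot: [-179.8, 0.1, 44.0]
wrist_force: [0.1, -0.2, -2.0]
opening: 0.0339
```

Emit:
move_arm:
  commands:
    - {"claw": -1, "travel": [0, 0, 0], "turn": -7}
    - {"claw": -1, "travel": [0, 0, 0], "turn": -7}
    - {"claw": -1, "travel": [0, 0, 0], "turn": -7}
    - {"claw": -1, "travel": [0, 0, 0], "turn": -7}
    - {"claw": -1, "travel": [0, 0, 0], "turn": -7}

```text
time: 4.98
ee_pos: [0.5134, -0.2536, 0.3593]
tcp_rot: [-179.8, -0.1, 79.0]
wrist_force: [1.2, 0.2, -2.5]
opening: 0.0342
```

Emit:
move_arm:
  commands:
    - {"claw": -1, "travel": [0, 0, 0], "turn": -7}
    - {"claw": -1, "travel": [0, 0, 0], "turn": -7}
    - {"claw": -1, "travel": [0, 0, 0], "turn": -7}
    - {"claw": -1, "travel": [0, 0, 0], "turn": -7}
    - {"claw": -1, "travel": [0, 0, 0], "turn": -7}

```text
time: 5.4
ee_pos: [0.5134, -0.2536, 0.3593]
tcp_rot: [-179.9, -0.2, 114.0]
wrist_force: [0.1, 0.7, -3.1]
opening: 0.0338
```

Emit:
move_arm:
  commands:
    - {"claw": -1, "travel": [0, 0, 0], "turn": -7}
    - {"claw": -1, "travel": [0, 0, 0], "turn": -7}
    - {"claw": -1, "travel": [0, 0, 0], "turn": -7}
    - {"claw": -1, "travel": [0, 0, 0], "turn": -7}
    - {"claw": -1, "travel": [0, 0, 0], "turn": -5}

```text
time: 5.82
ee_pos: [0.5134, -0.2536, 0.3593]
tcp_rot: [-180.0, -0.2, 147.0]
wrist_force: [-0.1, -0.6, -2.3]
opening: 0.0341
```

```bash
python3 snap.py w6
python3 - <<'E'
from h import *
import pickle
# barrel far end in w4, w5
p=pickle.load(open("w4.pkl","rb")); print(hit(p,190+205/2.2,130+57/2.2,.056))
from workcell import status
s=status.get_obs(); y=np.radians(s["tcp_rot"][2]); d=np.array([.5215,.2311])-s["ee_pos"][:2]
print(s["q"]); print(d, d@[np.cos(y),np.sin(y)], d@[np.sin(y),-np.cos(y)])
E
```

```text
time 5.8167
ee_pos [ 0.51335707 -0.25357411  0.35932674]
tcp_rot [-179.97811496   -0.20202542  147.02801645]
wrist_force [-0.10067484 -0.64146817 -2.25677413]
opening 0.034091425558210486
[ 0.5798723  -0.24425602  0.056     ]
[-2.62883699e+01  7.50328556e+00  7.79914603e+00  9.04975186e+01
  5.26956798e-04  6.43696927e+00]
[0.00815225 0.48468147] 0.25516685240946435 0.4121558777713654
```

Emit:
move_arm:
  commands:
    - {"claw": -1, "travel": [1.4, 3.4, 0], "turn": 0}
    - {"claw": -1, "travel": [1.4, 3.4, 0], "turn": 0}
    - {"claw": -1, "travel": [1.4, 3.4, 0], "turn": 0}
    - {"claw": -1, "travel": [1.4, 3.4, 0], "turn": 0}
    - {"claw": -1, "travel": [1.4, 3.4, 0], "turn": 0}

```text
time: 6.28
ee_pos: [0.5483, -0.0716, 0.36]
tcp_rot: [-179.9, -0.1, 146.5]
wrist_force: [-0.2, -1.7, -2.7]
opening: 0.0338
```

Emit:
move_arm:
  commands:
    - {"claw": -1, "travel": [1.4, 3.4, 0], "turn": 0}
    - {"claw": -1, "travel": [1.4, 3.4, 0], "turn": 0}
    - {"claw": -1, "travel": [1.4, 3.4, 0], "turn": 0}
    - {"claw": -1, "travel": [1.4, 3.4, 0], "turn": 0}
    - {"claw": -1, "travel": [1.4, 3.4, 0], "turn": 0}

```text
time: 6.7
ee_pos: [0.5833, 0.1091, 0.3599]
tcp_rot: [-179.9, -0.1, 146.5]
wrist_force: [1.4, -1.6, -2.2]
opening: 0.0343
```

Emit:
move_arm:
  commands:
    - {"claw": -1, "travel": [1.4, 3.4, 0], "turn": 0}
    - {"claw": -1, "travel": [1.4, 3.4, 0], "turn": 0}
    - {"claw": -1, "travel": [0, 0.4, 0], "turn": 0}
    - {"claw": -1, "travel": [0, 0, 0], "turn": 0}
    - {"claw": -1, "travel": [0, 0, 0], "turn": 0}

```text
time: 7.12
ee_pos: [0.5996, 0.1828, 0.3601]
tcp_rot: [-179.9, -0.1, 146.6]
wrist_force: [-0.5, -0.0, -2.7]
opening: 0.034
```

```bash
python3 snap.py w7
```

```text
time 7.1167
ee_pos [0.59955798 0.18282617 0.36005755]
tcp_rot [-1.79866511e+02 -8.79299482e-02  1.46615693e+02]
wrist_force [-0.45001292 -0.02275142 -2.67761315]
opening 0.0340391185443926
```

View pics/w7.png

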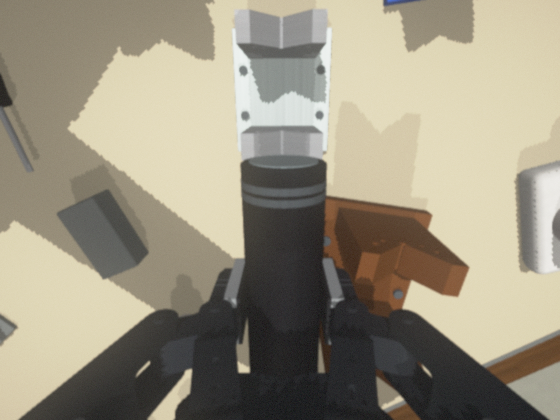

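Run:
```python
from h import *
im=crop(cv2.imread('pics/w7.png'),215,0,350,170,3.5)
cv2.imwrite('pics/c7.png',im)
```

```text
(no output)
```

View pics/c7.png

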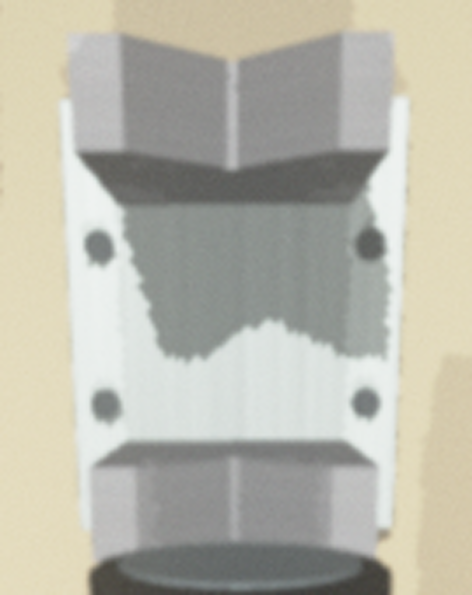

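```bash
cat > fitv.py <<'E'
from h import *
import pickle
from scipy.optimize import least_squares
p=pickle.load(open("w7.pkl","rb"))
L=[((68,33),(50,-31,91)),((391,33),(50,31,91)),((78,152),(30,-31,91)),((386,152),(30,31,91)),((93,467),(-30,-31,91)),((377,467),(-30,31,91)),
((230,60),(50,0,70)),((232,170),(30,0,70)),((234,458),(-30,0,70))]
px=np.array([a for a,_ in L])/3.5+[215,0]; X=np.array([b for _,b in L])/1000.; 
def res(x,full=False):
    c,s=np.cos(x[2]),np.sin(x[2])
    W=np.c_[x[0]+c*X[:,0]+s*X[:,1], x[1]+s*X[:,0]-c*X[:,1], X[:,2]]
    return (proj(p,W)-px).ravel()
s=least_squares(res,[.5215,.2311,np.radians(146.6)]);print(s.x[:2],np.degrees(s.x[2])); print(s.fun.reshape(-1,2).round(1))
from workcell import status
o=status.get_obs();y=np.radians(o["tcp_rot"][2]);d=s.x[:2]-o["ee_pos"][:2]
print("tool dx,dy",d@[np.cos(y),np.sin(y)],d@[np.sin(y),-np.cos(y)])
# barrel far end ring, z axis height
za=o["ee_pos"][2]-.1604
print("barrel z",za)
for u,v in((283.5,154),):
    h=hit(p,u,v,za+.018);d=h[:2]-o["ee_pos"][:2];print("far end tool xy",d@[np.cos(y),np.sin(y)],d@[np.sin(y),-np.cos(y)])
E
python3 fitv.py
```

```text
[0.52281009 0.23144514] 146.94453520414507
[[-0.8  0.1]
 [ 1.3 -0.6]
 [-1.9  0.1]
 [ 1.6 -0.5]
 [-1.7  0.7]
 [ 1.   0.2]
 [ 0.4  0.3]
 [ 0.  -0.3]
 [ 0.1  0.5]]
tool dx,dy 0.09123533340312898 -0.0010944572559695037
barrel z 0.20023440924239827
far end tool xy 0.06635717852927805 0.0006448529623367265
```

Run:
```python
from h import *
import pickle
from workcell import viewer
for n,e,y,u,v in (("w2",(.5126,-.2540),8.6,284,131),("w3",(.5119,-.2544),8.54,281,151),("w4",(.5139,-.2539),8.65,283.2,155.9)):
    p=pickle.load(open(n+".pkl","rb"));y=np.radians(y)
    d=hit(p,u,v,.056)[:2]-e;print(n,"far end",d@[np.cos(y),np.sin(y)],"lat",d@[np.sin(y),-np.cos(y)], hit(p,u,v,.056))
p=pickle.load(open("w2.pkl","rb"));h=hit(p,284,291,.030);d=h[:2]-np.array([.5126,-.254]);y=np.radians(8.6);print("near",d@[np.cos(y),np.sin(y)])
t=viewer.camera("top");s=viewer.camera("scene")
cv2.imwrite("pics/top7.png",t);cv2.imwrite("pics/s7.png",s)
q=viewer.camera_params("top");g=viewer.camera_params("scene")
c=np.array([.5996,.1828,.2]);a=np.radians(146.6);D=np.array([np.cos(a),np.sin(a),0])
print(proj(q,[c+D*.062,c-D*.062]).round(1),proj(g,[c+D*.062,c-D*.062]).round(1))
```

```text
w2 far end 0.06499575730491497 lat 5.726108913547093e-05 [ 0.57687353 -0.24433745  0.056     ]
w3 far end 0.06831067850436633 lat -0.0008304361955928517 [ 0.57932996 -0.24343465  0.056     ]
w4 far end 0.06667552698557473 lat 0.0003942242311101612 [ 0.57987642 -0.24426186  0.056     ]
near -0.07605829475293265
[[213.4 189.4]
 [247.7 135.9]] [[287.6 203.1]
 [241.1 208.8]]
```

View pics/s7.png

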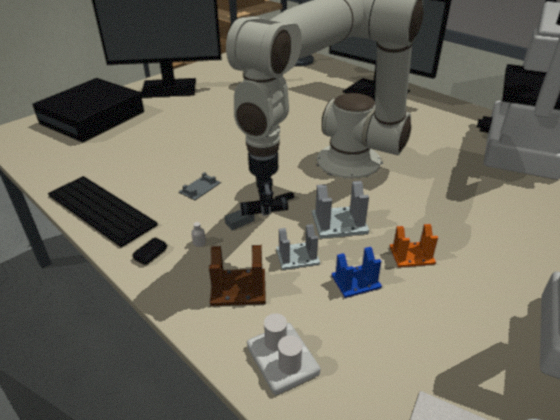

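View pics/top7.png

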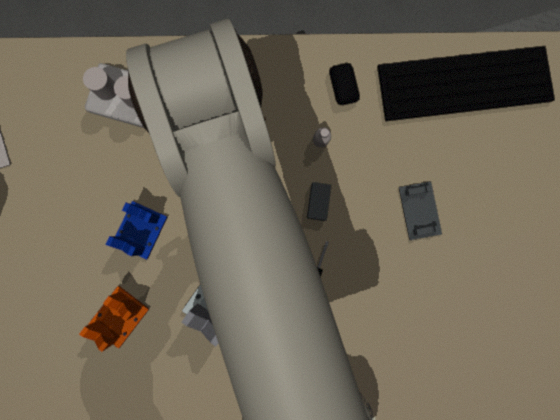

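Run:
```python
from h import *
im=crop(cv2.imread('pics/s7.png'),220,180,320,280,6)
cv2.imwrite('pics/c8.png',cv2.convertScaleAbs(im,alpha=1.8,beta=20))
```

```text
(no output)
```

View pics/c8.png

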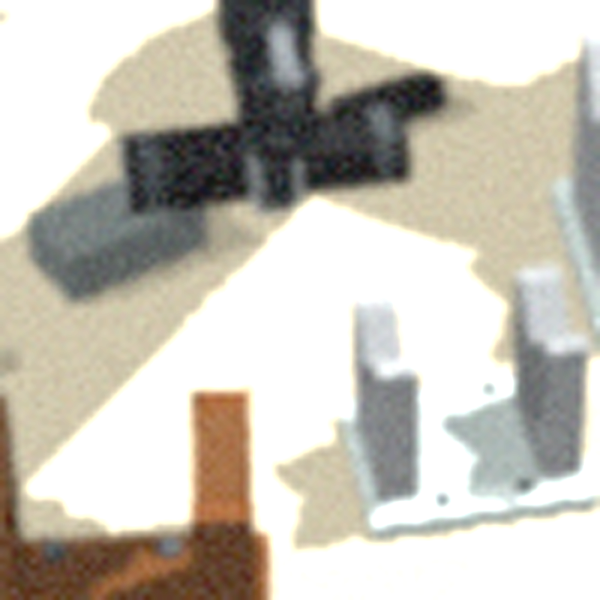

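Emit:
move_arm:
  commands:
    - {"claw": -1, "travel": [3, -0.1, 0], "turn": -0.3}
    - {"claw": -1, "travel": [3, 0, 0], "turn": 0}
    - {"claw": -1, "travel": [2.8, 0, 0], "turn": 0}
    - {"claw": -1, "travel": [0, 0, 3], "turn": 0}
    - {"claw": -1, "travel": [0, 0, 0], "turn": 0}

```text
time: 7.68
ee_pos: [0.524, 0.2295, 0.3281]
tcp_rot: [-179.8, -0.1, 146.9]
wrist_force: [-0.4, -0.7, -4.1]
opening: 0.0344
```

Emit:
move_arm:
  commands:
    - {"claw": -1, "travel": [0, 0, 2], "turn": 0}
    - {"claw": -1, "travel": [0, 0, 2], "turn": 0}
    - {"claw": -1, "travel": [0, 0, 1], "turn": 0}
    - {"claw": -1, "travel": [0, 0, 0], "turn": 0}
    - {"claw": -1, "travel": [0, 0, 0], "turn": 0}

```text
time: 8.1
ee_pos: [0.5258, 0.2294, 0.2821]
tcp_rot: [-180.0, -0.0, 146.9]
wrist_force: [-0.0, 0.3, -1.8]
opening: 0.0343
```

```bash
python3 snap.py w9
python3 - <<'E'
from h import *
from workcell import viewer
s=viewer.camera("scene");cv2.imwrite("pics/s9.png",s)
a=crop(s,255,190,345,280,5)
b=crop(cv2.imread("pics/w9.png"),180,100,380,400,1.5)
cv2.imwrite("pics/c9.png",np.hstack([a,b]))
E
```

```text
time 8.1
ee_pos [0.52578799 0.22940384 0.28206439]
tcp_rot [-1.79965470e+02 -1.77198438e-02  1.46880120e+02]
wrist_force [-0.04871726  0.27203632 -1.79698193]
opening 0.03427942740926165
```

View pics/c9.png

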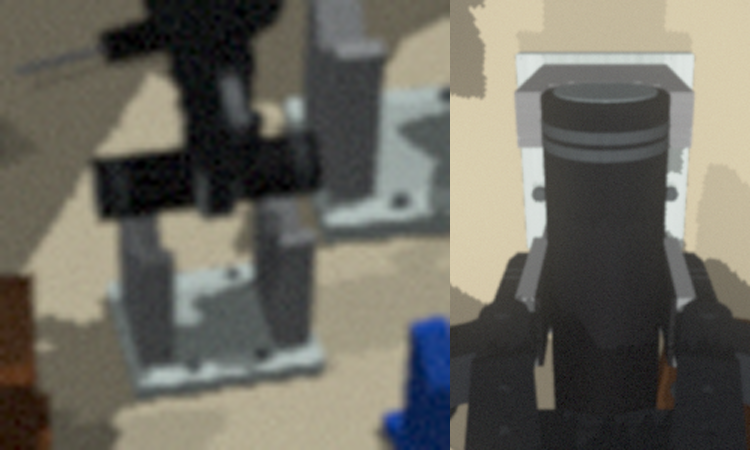

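Run:
```python
from h import *
import pickle
p=pickle.load(open("w9.pkl","rb"));e=np.array([.5258,.2294]);y=np.radians(146.88)
f=lambda x,yy,z:(lambda d:(round(d@[np.cos(y),np.sin(y)]*1e3,1),round(d@[np.sin(y),-np.cos(y)]*1e3,1)))(hit(p,180+(x-450)/1.5,100+yy/1.5,z)[:2]-e)
for n,a in dict(ol=(515,90,.091),orr=(693,90,.091),il=(518,148,.091),ir=(693,148,.091),base_l=(516,54,.012),base_r=(693,54,.012),hole_l=(540,193,.012),hole_r=(671,193,.012),barrel=(606,83,.122+.018),bl=(541,95,.122),br=(670,95,.122)).items(): print(n,f(*a))
from workcell import viewer
g=viewer.camera_params("scene")
a=np.radians(146.9);D=np.array([np.cos(a),np.sin(a),0])
c=np.array([.5258,.2294,.1217])
print((( proj(g,[c+D*.062,c-D*.062])-[255,190])*5).round(0))
N=np.array([-D[1],D[0],0]);S=np.array([.5228,.2314,0])
print((( proj(g,[S+D*x+N*yy+np.array([0,0,z]) for x,yy,z in((.055,.045,.012),(-.055,.045,.012),(.055,-.045,.012),(-.055,-.045,.012))])-[255,190])*5).round(0))
```

```text
ol (np.float64(55.0), np.float64(-30.3))
orr (np.float64(55.0), np.float64(30.1))
il (np.float64(34.4), np.float64(-30.5))
ir (np.float64(34.4), np.float64(31.3))
base_l (np.float64(58.9), np.float64(-44.0))
base_r (np.float64(58.9), np.float64(43.8))
hole_l (np.float64(-15.6), np.float64(-35.4))
hole_r (np.float64(-15.5), np.float64(36.3))
barrel (np.float64(65.3), np.float64(0.5))
bl (np.float64(59.1), np.float64(-17.3))
br (np.float64(59.1), np.float64(18.1))
[[315. 157.]
 [ 96. 186.]]
[[282. 254.]
 [101. 279.]
 [321. 357.]
 [132. 384.]]
```

Emit:
move_arm:
  commands:
    - {"claw": -1, "travel": [0.1, 0, 1], "turn": 0}
    - {"claw": -1, "travel": [0, 0, 1], "turn": 0}
    - {"claw": -1, "travel": [0, 0, 0.3], "turn": 0}
    - {"claw": -1, "travel": [0, 0, 0], "turn": 0}
    - {"claw": -1, "travel": [0, 0, 0], "turn": 0}

```text
time: 8.62
ee_pos: [0.5245, 0.2307, 0.2583]
tcp_rot: [-180.0, -0.0, 147.0]
wrist_force: [0.2, 0.4, -2.0]
opening: 0.034
```

Emit:
move_arm:
  commands:
    - {"claw": -1, "travel": [0, 0, 0.1], "turn": 0}
    - {"claw": -1, "travel": [0, 0, 0.1], "turn": 0}
    - {"claw": -1, "travel": [0, 0, 0.1], "turn": 0}
    - {"claw": -1, "travel": [0, 0, 0], "turn": 0}
    - {"claw": -1, "travel": [0, 0, 0], "turn": 0}

```text
time: 9.03
ee_pos: [0.5246, 0.2306, 0.2569]
tcp_rot: [179.9, 0.0, 147.0]
wrist_force: [-2.1, -0.9, 5.6]
opening: 0.0342
```

Emit:
move_arm:
  commands:
    - {"claw": -1, "travel": [0, 0, 0.1], "turn": 0}
    - {"claw": -1, "travel": [0, 0, 0.1], "turn": 0}
    - {"claw": -1, "travel": [0, 0, 0.1], "turn": 0}
    - {"claw": -1, "travel": [0, 0, 0], "turn": 0}
    - {"claw": -1, "travel": [0, 0, 0], "turn": 0}

```text
time: 9.45
ee_pos: [0.5244, 0.2305, 0.2567]
tcp_rot: [179.8, 0.1, 146.9]
wrist_force: [-11.0, -6.4, 24.4]
opening: 0.0343
```

```bash
python3 snap.py w10
python3 - <<'E'
from h import *
from workcell import viewer,status
print(status.get_obs()["torque"])
s=viewer.camera("scene");cv2.imwrite("pics/s10.png",s)
a=crop(s,255,190,345,280,5)
b=crop(cv2.imread("pics/w10.png"),180,100,380,400,1.5)
cv2.imwrite("pics/c10.png",np.hstack([a,b]))
E
```

```text
time 9.45
ee_pos [0.52439863 0.23050701 0.25670414]
tcp_rot [1.79837034e+02 1.10560220e-01 1.46949382e+02]
wrist_force [-11.01322877  -6.40149759  24.40463842]
opening 0.034344811431264013
[-0.90184277  2.01258604  0.06642747]
```

View pics/c10.png

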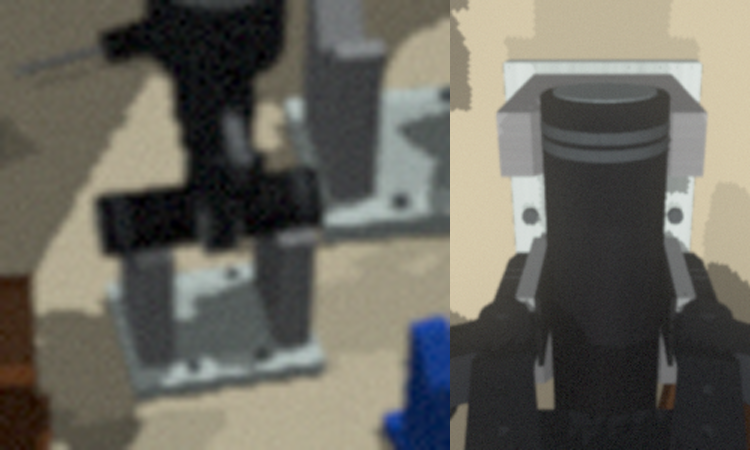

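The push across the V is uneven: about −11 N along tool y. The barrel may be riding on one flank, so I'll ease the press and shift sideways.

Emit:
move_arm:
  commands:
    - {"claw": -1, "travel": [0, 0, -0.2], "turn": 0}
    - {"claw": -1, "travel": [0, -0.1, 0], "turn": 0}
    - {"claw": -1, "travel": [0, 0, 0], "turn": 0}
    - {"claw": -1, "travel": [0, 0, 0], "turn": 0}

```text
time: 9.88
ee_pos: [0.5242, 0.2297, 0.2559]
tcp_rot: [179.9, 0.1, 146.9]
wrist_force: [-3.1, -1.2, 10.0]
opening: 0.0344
```

Emit:
move_arm:
  commands:
    - {"claw": -1, "travel": [0, -0.06, 0], "turn": 0}
    - {"claw": -1, "travel": [0, 0, 0], "turn": 0}
    - {"claw": -1, "travel": [0, 0, 0], "turn": 0}
    - {"claw": -1, "travel": [0, 0, 0], "turn": 0}

```text
time: 10.22
ee_pos: [0.5241, 0.2295, 0.2559]
tcp_rot: [179.9, 0.1, 146.9]
wrist_force: [-1.2, -1.0, 8.3]
opening: 0.0345
```

Emit:
move_arm:
  commands:
    - {"claw": -1, "travel": [0, -0.06, 0.05], "turn": 0}
    - {"claw": -1, "travel": [0, 0, 0.05], "turn": 0}
    - {"claw": -1, "travel": [0, 0, 0], "turn": 0}
    - {"claw": -1, "travel": [0, 0, 0], "turn": 0}
    - {"claw": -1, "travel": [0, 0, 0], "turn": 0}

```text
time: 10.63
ee_pos: [0.5239, 0.2293, 0.2558]
tcp_rot: [179.8, 0.1, 147.0]
wrist_force: [-2.1, 1.0, 12.5]
opening: 0.0339
```

```bash
python3 snap.py w11;python3 - <<'E'
from workcell import status
print(status.get_obs()["torque"],status.get_obs()["qd"])
E
```

```text
time 10.6333
ee_pos [0.52388565 0.22929306 0.25583   ]
tcp_rot [1.79777414e+02 8.66549790e-02 1.46962889e+02]
wrist_force [-2.11887362  0.96459223 12.47044063]
opening 0.03392858085480618
[ 0.34422633  0.54255412 -0.08393418] [ 0.02424123 -0.03803026  0.02062599  0.07521529 -0.06837142 -0.14644253]
```

Emit:
move_arm:
  commands:
    - {"claw": -1, "travel": [0, 0, 0.05], "turn": 0}
    - {"claw": -1, "travel": [0, 0, 0], "turn": 0}
    - {"claw": -1, "travel": [0, 0, 0], "turn": 0}
    - {"claw": -1, "travel": [0, 0, 0], "turn": 0}
    - {"claw": -1, "travel": [0, 0, 0], "turn": 0}

```text
time: 11.1
ee_pos: [0.5239, 0.2293, 0.2558]
tcp_rot: [179.8, 0.1, 147.0]
wrist_force: [-2.8, 0.5, 15.1]
opening: 0.0343
```

```bash
python3 snap.py w12
python3 - <<'E'
from h import *
from workcell import viewer,status
s=viewer.camera("scene")
a=crop(s,255,190,345,280,5)
b=crop(cv2.imread("pics/w12.png"),180,100,380,400,1.5)
cv2.imwrite("pics/c12.png",np.hstack([a,b])); cv2.imwrite("pics/s12.png",s)
E
```

```text
time 11.1
ee_pos [0.52385349 0.22926472 0.25579504]
tcp_rot [1.79760952e+02 9.75389185e-02 1.46957860e+02]
wrist_force [-2.78984136  0.52027651 15.0666439 ]
opening 0.03429036836415147
```

View pics/c12.png

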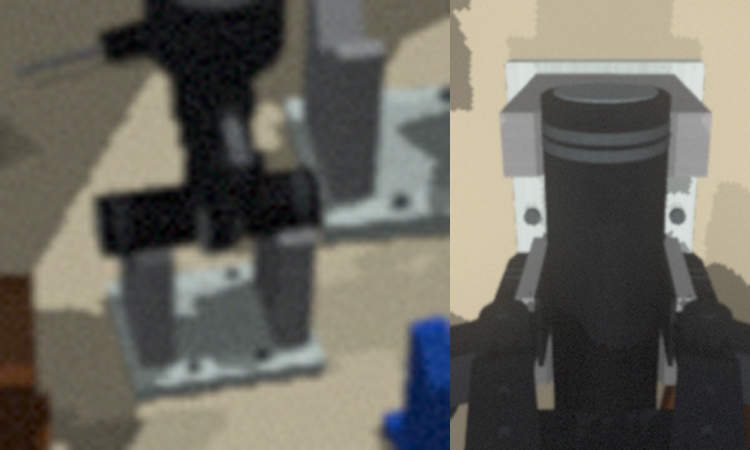

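Run:
```python
from h import *
import pickle
p=pickle.load(open("w12.pkl","rb"));e=np.array([.52385,.22926]);y=np.radians(146.96)
f=lambda x,yy,z:(lambda d:(round(d@[np.cos(y),np.sin(y)]*1e3,1),round(d@[np.sin(y),-np.cos(y)]*1e3,1)))(hit(p,180+(x-450)/1.5,100+yy/1.5,z)[:2]-e)
for a in ((503,112,.091),(710,112,.091),(503,176,.091),(708,176,.091),(508,62,.012),(704,62,.012),(532,216,.012),(677,216,.012),(606,84,.1135),(541,97,.0955),(671,97,.0955)): print(f(*a))
```

```text
(np.float64(53.0), np.float64(-28.3))
(np.float64(53.0), np.float64(31.2))
(np.float64(33.4), np.float64(-29.6))
(np.float64(33.3), np.float64(32.1))
(np.float64(57.7), np.float64(-41.6))
(np.float64(57.6), np.float64(45.3))
(np.float64(-17.4), np.float64(-34.8))
(np.float64(-17.5), np.float64(37.1))
(np.float64(64.8), np.float64(1.2))
(np.float64(58.2), np.float64(-16.6))
(np.float64(58.2), np.float64(19.2))
```

```bash
python3 -c "
from workcell import bot,status
print(bot.job_done()); s=status.get_obs(); print(s['time'],s['ee_pos'],s['wrist_force'])"
```

```text
the job is handed in; nothing more can be done
None
the job is handed in; nothing more can be done
```

The barrel is lying in the small grey V-block, pressed down and still held, and I handed the job in at about 11 s of the 48 s. No verdict is reported at hand-in, and I got no state reading after it.

- **Pick and place:** I gripped the barrel by its middle at 60 N, lifted it clear of the cradle and lowered it into the V. On first contact it rode up one flank, with about 11 N of side load. I eased the press and shifted it about 2 mm sideways until the side load fell to about 1 N.
- **Position:** In the last wrist-camera picture the barrel centre and the stand centre agree to about 0.2 mm along and across the V. The calibration itself is only good to about 2 mm. The axis is within about 0.1° of the V's, and the tool height (0.2558 m) matches the expected seated height (0.2559 m).
- **Press:** The wrist reads 15 N upward, so I estimate roughly 8–12 N on each side of the V. That force is worked out from the wrist reading, not measured at each flank.
- **Readings that disagreed:** Estimates of where along the barrel I was holding it differed by up to about 5 mm between views (0 to +4.7 mm). I settled it by measuring the barrel and the stand in the same picture.
- **Bystanders:** My path stayed well above the bottle, slide box and screwdriver, and they looked undisturbed in the pictures. I did not measure them again at the end.

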